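# Empty the tipping hopper and fetch its tray

### The arm

A 6-joint arm with a two-finger parallel gripper is mounted at the origin on the work surface. World frame = base frame: x ahead of the robot, y to its left, z up, the work surface at z = 0. Lengths are in m, angles in rad, forces in N, time in s.
With the tool pointing down it reaches from about 0.325 to 1 m from the base axis. Payload 5.1 kg.
Tool frame: the origin (TCP) lies at the very end of the fingers, on their centre line; the grasp point (between the pads) lies 19 mm behind it (r.tcp_to_grasp is the z of the grasp point in the tool frame, in m); z points along the fingers, y is the line along which they close (so a half turn about z gives the same grasp; the last joint's range is limited). The gripper opens to 85 mm and grips with 20 to 120 N. Pads are 22 mm wide; open, the fingers measure 114 mm over their backs; the gripper's body (76 mm by 85 mm) begins 54 mm behind the grasp point. The pads swing forward as they close: fully open they stand 13 mm farther back than shut.
Start: joints at [1.109, 0.124, 1.65, -0, 1.367, -0.083], TCP at [0.24, 0.604, 0.197] pointing down, gripper open.
Joint ranges: [-2.61, 2.61], [-1.02, 2.33], [0.03, 2.71], [-1.35, 4.49], [0.32, 2.68], [-2.91, 2.91]. Speed limits (rad/s): [2.57, 2.57, 3.14, 3.14, 3.14, 3.14].

### API

Orientations are given as [roll, pitch, yaw] about the fixed x, y, z axes, in that order (R = Rz(yaw) Ry(pitch) Rx(roll)).
In Python, from workcell import sensors, cams, r gives the robot as it stands.
- The arm moves only by the shell command python3 -m pendant 'ROWS' [OPENING] [FORCE]. ROWS is JSON, a list of rows, each an object of numbers: "tx", "ty", "tz": the shift along the tool's x, y, z each as a share of 0.2 m, from -1 to 1; "rx", "ry", "rz": the turn, a rotation vector about the tool's x, y, z each as a share of 90 degrees, from -1 to 1. A call has 1 to 12 rows; each row is the pose to reach, as a shift and turn from the pose commanded when the call began, along the tool's axes at that moment; what a row does not reach only later rows make up. A row lasts 1/10 s, in which the tool goes at most 50 mm and 8.59 degrees, less where a joint would pass 70% of its speed; a pose out of reach is approached as far as the arm can. A call with a number of a shift or a turn outside -1 to 1 is refused whole. A call with a gripper value outside its range is refused whole. OPENING is the opening, from 0 (shut) to 1 (fully open), set as the call begins (- or left out, the last holds). The fingers move at their own pace and stop on an object; FORCE is the grip in N (left out, the last holds). Time passes only in rows, so rows that repeat a pose let the fingers close. It gives the time, the measured TCP pose, the force, the opening and the grip force at its end, in the units of the state.
- sensors.get_obs(): the state, without advancing time (a new reading comes with each control period).
- cams.camera(name): name is "side" or "top"; returns (picture, depth): 480x640x3 uint8, red, green, blue; 480x640 float32, m along the optical axis (not along the pixel's ray), 0 where there is no reading.
- cams.camera_info(name): a dict with "mtx" (3x3 intrinsics, pixels), "k1" (the pictures are not rectified: a ray, as slopes to the right and down, at radius r is drawn at 1 + k1 r^2 times it, then the intrinsics apply), "world_to_cam" (4x4, takes a point from world to camera coordinates). Camera axes: x right, y down, z forward; pixel columns grow to the right and rows downward; lengths in m; the calibration is good to about 2 mm. A picture is of the moment at which its call begins. camera_info takes no time and is no camera call.
- r.close_job(): hands the job in; it is judged then, once.
The state is a dict: "time": time; "joints": joint angles; "joint_velocities": joint speeds; "joint_efforts": joint torques, N m; "ee_pos": TCP position; "tcp_rot": TCP orientation; "force": force on the tool from outside, world axes, zero at the start; "ft_torque": the same for the moment, N m; "gripper_width": finger opening in m; "gripper_force": force on a finger pad.
Only numpy, scipy, OpenCV 4.12 (cv2) and the standard library are available. Lean on these libraries where they do the work, as an engineer would, in place of code of your own. Each camera call takes 0.05 s, during which the arm holds its last target. There are 200 camera calls.

### The job

Push the bucket of the plywood tipper right over, past its latch, by its push bar so that the three toys fall into the tray below, then let the bucket swing back home. Then slide the tray forward out from under the stand's lip, lift it by its grip bar and set it down flat, squarely in the middle of the assembly board, with its long side along the board's and all three toys in it. Leave the other things on the table where they are.

Things in the scene. Friction and masses are not known exactly. Their poses are not given: they have to be found in the camera images.
- bucket (a joint): tilt of the tipping bucket, rad: 0 = home, level and latched; grows as it tips forward; 1.75 = stop. The toys begin to slide out near 1.1; past 1.5, held half a second, all are out. About 5 N on the push bar takes it over its sprung latch in the first 0.15 rad, then 2 to 3 N. Let go anywhere, it swings back by itself in about half a second and clicks home.
- tipper: plywood stand of the bucket, screwed to the table; origin on the table below the axle; x points level the way the bucket dumps, y along the axle, z up. Side plates 12 mm thick centred at y = -85 and 85 mm: 190 mm high at x -30 to 30, 115 mm high at x -150 to 85; feet out to y = -121 and 121 mm, 10 mm high. Latch post behind, at x -162 to -150, 210 mm high.
- axle (a point): centre of the bucket's axle, 170 mm above the stand's origin, axes as the stand's. The bucket turns about y, its top going to +x. The bucket is 120 mm wide in y; at home it spans x -90 to 50 mm and z 140 to 210 mm in the stand's frame, with a sloping front wall.
- push_bar (a point): push bar: wooden dowel 16 mm in diameter along the axle's direction, on a lever outside the -y side plate. The point, in mid-length (y = -130 mm in the stand's frame; free from -107 to -157), is 120 mm from the axle line at 110 degrees minus the tilt, from the stand's +x upward: it starts above and a little behind the axle. Push it forward, then down along its arc.
- lip (a point): centre of the plywood lip that crosses between the side plates over the rear end of the tray: 50 mm in x (x -40 to 10 mm in the stand's frame), underside 47 mm and top 57 mm above the table. The tray's rear 21 to 29 mm are below it, so the tray must slide at least 30 mm forward (stand's +x) before it can be lifted.
- tray_grip (a point): loose wooden tray, half under the bucket at the start: 300 mm (x) by 140 mm (y), walls 40 mm high, 6 mm thick, floor 6 mm, about 0.3 to 0.45 kg. The point is the centre of its grip bar, 100 mm above its underside over its middle; bar 70 mm along x, 12 mm thick in y, 20 mm high, on two posts at x = -29 and 29 mm. Axes: z up, x as the stand's x at the start.
- board_top (a point): plywood assembly board fixed on the table, 380 mm (x) by 250 mm (y), 18 mm thick; the point is the centre of its top face, axes along its sides, z up.
- toy1_c (a point): laser-cut plywood toy ball of three crossed discs with a small foot, 32 mm in diameter and about 38 mm high, 20 to 33 g, in the bucket at the start; the point is its centre.
- toy2_c (a point): laser-cut plywood toy ball of three crossed discs with a small foot, 34 mm in diameter and about 40 mm high, 20 to 33 g, in the bucket at the start; the point is its centre.
- toy3_c (a point): laser-cut plywood toy ball of three crossed discs with a small foot, 36 mm in diameter and about 42 mm high, 20 to 33 g, in the bucket at the start; the point is its centre.
- glue_center (a point): glue bottle, a bystander to leave where it is; 36 mm in diameter, 100 mm high; the point is at mid height.
- spare1_c (a point): spare toy, a bystander to leave where it is; like the toys in the bucket, 36 mm wide and 42 mm high; the point is its centre.
- spare2_c (a point): spare toy, a bystander to leave where it is; like the toys in the bucket, 38 mm wide and 44 mm high; the point is its centre.
- tape_center (a point): roll of tape, a bystander to leave where it is; 72 mm in diameter, 24 mm high, lying flat; the point is its centre.
Not all that is in view belongs to the job. Leave any purple or yellow look-alike of the part that bears toy1_c alone.

How it is judged:
On the way, in this order (a step that is already met when the one before it is completed fails the run):
1. the bucket is tipped over, past 1.0 rad (value of joint bucket above 1 rad), for 0.1 s.
2. the bucket is back home (below 0.05 rad) and the three toys lie in the tray, which is still on the table (value of joint bucket below 0.05 rad and height (world z) of tray_grip below 0.112 m and x of toy1_c in the frame of tray_grip between -0.15 and 0.15 m and y of toy1_c in the frame of tray_grip between -0.07 and 0.07 m and z of toy1_c in the frame of tray_grip between -0.105 and -0.025 m and x of toy2_c in the frame of tray_grip between -0.15 and 0.15 m and y of toy2_c in the frame of tray_grip between -0.07 and 0.07 m and z of toy2_c in the frame of tray_grip between -0.105 and -0.025 m and x of toy3_c in the frame of tray_grip between -0.15 and 0.15 m and y of toy3_c in the frame of tray_grip between -0.07 and 0.07 m and z of toy3_c in the frame of tray_grip between -0.105 and -0.025 m), for 0.2 s.
3. the tray has been lifted, more than 12 mm off the table (height (world z) of tray_grip above 0.112 m and x of toy1_c in the frame of tray_grip between -0.15 and 0.15 m and y of toy1_c in the frame of tray_grip between -0.07 and 0.07 m and z of toy1_c in the frame of tray_grip between -0.105 and -0.025 m and x of toy2_c in the frame of tray_grip between -0.15 and 0.15 m and y of toy2_c in the frame of tray_grip between -0.07 and 0.07 m and z of toy2_c in the frame of tray_grip between -0.105 and -0.025 m and x of toy3_c in the frame of tray_grip between -0.15 and 0.15 m and y of toy3_c in the frame of tray_grip between -0.07 and 0.07 m and z of toy3_c in the frame of tray_grip between -0.105 and -0.025 m), for 0.2 s.
At the end, for the whole second after the job is handed in: The bucket is home (below 0.05 rad); the tray stands flat on the board (within 5 mm of height and 0.05 rad of tilt), its centre within 30 mm of the board's centre along each of the board's sides and its long side within 0.2 rad of the board's; the three toys lie inside the tray (value of joint bucket below 0.05 rad and x of toy1_c in the frame of tray_grip between -0.15 and 0.15 m and y of toy1_c in the frame of tray_grip between -0.07 and 0.07 m and z of toy1_c in the frame of tray_grip between -0.105 and -0.025 m and x of toy2_c in the frame of tray_grip between -0.15 and 0.15 m and y of toy2_c in the frame of tray_grip between -0.07 and 0.07 m and z of toy2_c in the frame of tray_grip between -0.105 and -0.025 m and x of toy3_c in the frame of tray_grip between -0.15 and 0.15 m and y of toy3_c in the frame of tray_grip between -0.07 and 0.07 m and z of toy3_c in the frame of tray_grip between -0.105 and -0.025 m and x of tray_grip in the frame of board_top between -0.03 and 0.03 m and y of tray_grip in the frame of board_top between -0.03 and 0.03 m and z of tray_grip in the frame of board_top between 0.095 and 0.105 m and angle between the x axis of tray_grip and the x axis of board_top, either way round below 0.2 rad and angle between tray_grip's own z axis and vertical below 0.05 rad); the robot touches nothing.
It fails at once if another thing on the table (glue, spare toys, tape) pushed more than 30 mm away (distance of any of glue_center, spare1_c, spare2_c, tape_center from where it was at the start of the episode above 0.03 m).
It also fails if it takes over 61 s, if anything falls off the work surface, if the arm or the gripper's body presses on something with over 40 N, if the wrist force passes 120 N, or if a joint passes its speed limit or range.

## Working session

There is one attempt and no reset: what is moved stays moved. The work goes in short steps, Python scripts to look and compute and a shell command to move; the robot and the scene stay as the last step left them, time stands still between calls to the robot, and variables do not carry over. Pictures are saved under pics/ and viewed, at most 10 in all, crops included, and the job is handed in when it is done.

```bash
mkdir -p pics; cat > h.py <<'E'
import numpy as np, cv2
from workcell import sensors, cams, r
from scipy.spatial.transform import Rotation as R
def cloud(name):
    im,d=cams.camera(name); ci=cams.camera_info(name); K=np.array(ci["mtx"]); k=ci["k1"]
    v,u=np.mgrid[0:480,0:640].astype(np.float32)
    p=cv2.undistortPoints(np.stack([u.ravel(),v.ravel()],1)[:,None],K,np.array([k,0,0,0.])).reshape(480,640,2)
    c=np.dstack([p*d[...,None],d,np.ones_like(d)])
    P=c@np.linalg.inv(np.array(ci["world_to_cam"])).T
    P=P[...,:3]; P[d==0]=np.nan
    return im,P
def save(im,f): cv2.imwrite("pics/"+f,im[...,::-1])
def pose():
    o=sensors.get_obs(); return np.array(o["ee_pos"]),np.array(o["tcp_rot"]),o
E
python3 - <<'E'
from h import *
for n in("top","side"):
    im,P=cloud(n); save(im,n+"0.png"); np.savez("/tmp/"+n,im=im,P=P)
    print(np.array(cams.camera_info(n)["world_to_cam"]).round(2))
print(pose()); print(r.tcp_to_grasp)
E
```

```text
[[ 0.01 -1.    0.02 -0.02]
 [-0.99 -0.01 -0.1   0.58]
 [ 0.1  -0.02 -0.99  1.08]
 [ 0.    0.    0.    1.  ]]
[[ 0.98 -0.21  0.   -0.55]
 [-0.16 -0.75 -0.64  0.2 ]
 [ 0.14  0.62 -0.77  1.22]
 [ 0.    0.    0.    1.  ]]
(array([0.24012286, 0.60336447, 0.19589214]), array([-3.13973445e+00, -1.39147553e-04,  2.76277103e+00]), {'time': 0.1, 'joints': array([ 1.10941245e+00,  1.24429463e-01,  1.65152156e+00, -1.48761540e-05,
        1.36750498e+00, -8.25593662e-02]), 'joint_velocities': array([ 0.00037192, -0.00036631, -0.00133216,  0.00044801, -0.00302938,
       -0.00204451]), 'joint_efforts': array([ 4.63706256e-04, -4.24927282e+01, -3.66654611e+01,  9.09498311e-06,
        3.91279857e-03, -2.80068406e-05]), 'ee_pos': array([0.24012286, 0.60336447, 0.19589214]), 'tcp_rot': array([-3.13973445e+00, -1.39147553e-04,  2.76277103e+00]), 'force': array([-0.71496824, -0.40188253,  0.15672919]), 'ft_torque': array([-0.02346316,  0.0435034 , -0.04283776]), 'gripper_force': 0.0, 'gripper_width': 0.08522997557460439})
-0.0187
```

```bash
ls; python3 -m pendant --help 2>&1 | head -20
```

```text
h.py
pics
invalid input: not JSON, or not a number
```

View pics/top0.png

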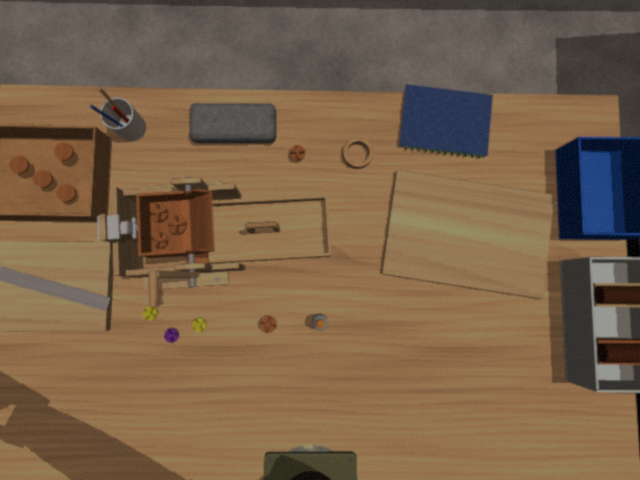

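View pics/side0.png

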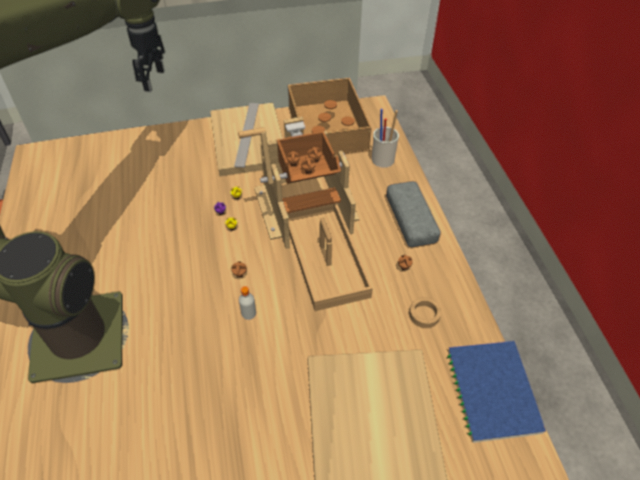

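The top view shows the tray's grip bar at (262,227), the push bar at (152,285), the bucket with three wooden toys around (167,228) and the board centred at (468,233). The spare toys are at (297,153) and (268,323), the tape at (357,153) and the glue at (320,322). The purple and yellow look-alikes at (150,313), (199,324) and (172,335) stay untouched.

```bash
python3 - <<'E'
from h import *
T=np.load("/tmp/top.npz");S=np.load("/tmp/side.npz")
def blob(P,u0,u1,v0,v1,z0,z1,lab):
    q=P[v0:v1,u0:u1].reshape(-1,3); q=q[(q[:,2]>z0)&(q[:,2]<z1)]
    if len(q)<5: print(lab,len(q)); return
    (c,s,a)=cv2.minAreaRect(q[:,:2].astype(np.float32))
    print(lab,len(q),"med",np.median(q,0).round(4),"rect",np.round(c,4),np.round(s,4),round(a,2),"z",np.percentile(q[:,2],[5,50,95]).round(4),"box",cv2.boxPoints((c,s,a)).round(3).tolist())
P=T["P"]
blob(P,140,165,262,312,.24,.31,"bar")
blob(P,235,290,210,245,.08,.12,"grip")
blob(P,370,565,160,310,.010,.028,"board")
blob(P,205,335,190,270,.03,.055,"traywalls")
blob(P,165,215,170,300,.175,.21,"plates")
blob(P,190,245,170,295,.10,.125,"lowplates")
blob(P,255,280,312,335,.02,.06,"spareA"); blob(P,285,310,142,165,.02,.06,"spareB")
blob(P,308,332,310,335,.06,.12,"glue"); blob(P,340,375,135,170,.015,.04,"tape")
blob(P,140,160,303,323,.015,.06,"y1"); blob(P,190,210,314,334,.015,.06,"y2"); blob(P,162,182,325,345,.015,.06,"p")
Q=S["P"]
blob(Q,310,340,215,265,.08,.12,"grip S"); blob(Q,230,268,125,140,.24,.31,"bar S"); blob(Q,300,445,345,479,.01,.028,"board S")
E
```

```text
bar 387 med [0.4706 0.2763 0.2883] rect [0.465  0.2758] [0.0606 0.0238] 2.01 z [0.274  0.2883 0.2913] box [[0.4339999854564667, 0.28700000047683716], [0.4350000023841858, 0.2630000114440918], [0.4959999918937683, 0.26499998569488525], [0.4950000047683716, 0.289000004529953]]
grip 208 med [0.6018 0.1109 0.1082] rect [0.6034 0.1117] [0.0124 0.0692] 4.21 z [0.0892 0.1082 0.1119] box [[0.5950000286102295, 0.1459999978542328], [0.6000000238418579, 0.07699999958276749], [0.6119999885559082, 0.07800000160932541], [0.6069999933242798, 0.1469999998807907]]
board 17375 med [ 0.599  -0.371   0.0181] rect [ 0.6007 -0.3653] [0.3494 0.4549] 1.07 z [0.0144 0.0181 0.0217] box [[0.421999990940094, -0.14100000262260437], [0.4300000071525574, -0.5960000157356262], [0.7799999713897705, -0.5889999866485596], [0.7710000276565552, -0.13500000536441803]]
traywalls 1016 med [0.6357 0.0844 0.0398] rect [0.5966 0.0941] [0.2769 0.1794] 88.11 z [0.0326 0.0398 0.0447] box [[0.5019999742507935, -0.04100000113248825], [0.6819999814033508, -0.04699999839067459], [0.6909999847412109, 0.23000000417232513], [0.51200002
[... 2713 characters left out ...]
487], [0.597000002861023, 0.07199999690055847], [0.6100000143051147, 0.0729999989271164], [0.6069999933242798, 0.1459999978542328]]
bar S 222 med [0.4689 0.2717 0.2853] rect [0.4657 0.2712] [0.0624 0.0221] 3.44 z [0.2727 0.2853 0.2905] box [[0.4339999854564667, 0.2800000011920929], [0.4350000023841858, 0.257999986410141], [0.49799999594688416, 0.2619999945163727], [0.4959999918937683, 0.2840000092983246]]
board S 15531 med [ 0.606  -0.3282  0.0165] rect [ 0.6066 -0.3177] [0.2832 0.2513] 81.57 z [0.0131 0.0165 0.0197] box [[0.4620000123977661, -0.4390000104904175], [0.7099999785423279, -0.47600001096725464], [0.7519999742507935, -0.19599999487400055], [0.503000020980835, -0.1589999943971634]]
```

```bash
cat >> h.py <<'E'
AX=np.array([.595,.243,0]); d=np.array([.075,-.997,0]); e=np.array([.997,.075,0]); YAW=1.646
def st(x,y,z): return AX+x*d+y*e+[0,0,z]
def Rt(yaw,lean=0): return R.from_euler('xyz',[np.pi,0,yaw])*R.from_rotvec([0,np.radians(lean),0])
def rows(targets):
    p,a,o=pose(); R0=R.from_euler('xyz',a)
    for q,Rq in targets:
        t=R0.inv().apply(q-p)/.2; w=(R0.inv()*Rq).as_rotvec()/(np.pi/2)
        print("t",t.round(3),"r",w.round(3))
E
python3 - <<'E'
from h import *
rows([(np.array([.34,.46,.27]),Rt(YAW)),(st(-.10,-.132,.265),Rt(YAW))])
# board corners
ci=cams.camera_info("top");K=np.array(ci["mtx"]);M=np.array(ci["world_to_cam"])
im=np.load("/tmp/top.npz")["im"]
c=np.array([(396,172),(553,192),(542,297),(382,273)],np.float32)
p=cv2.undistortPoints(c[:,None],K,np.array([ci["k1"],0,0,0.])).reshape(-1,2)
W=[]
for a in p:
    v=M[:3,:3].T@np.array([*a,1]); o=-M[:3,:3].T@M[:3,3]; W.append(o+v*(.018-o[2])/v[2])
W=np.array(W);print(W.round(3),W.mean(0),[np.linalg.norm(W[i]-W[i-1]).round(3) for i in range(4)])
v=W[1]-W[0]+W[2]-W[3];print(np.degrees(np.arctan2(v[1],v[0])))
E
```

```text
t [-0.729 -0.482 -0.37 ] r [-0.001  0.001  0.711]
t [-1.503 -0.859 -0.344] r [-0.001  0.001  0.711]
[[ 0.744 -0.197  0.018]
 [ 0.7   -0.57   0.018]
 [ 0.453 -0.534  0.018]
 [ 0.505 -0.162  0.018]] [ 0.60040198 -0.36567598  0.018     ] [np.float64(0.242), np.float64(0.375), np.float64(0.25), np.float64(0.375)]
-97.30636784563792
```

```bash
python3 -m pendant '[{"tz":-0.37},{"tz":-0.37,"rz":0.095},{"tx":-0.25,"ty":-0.16,"tz":-0.37,"rz":0.19},{"tx":-0.5,"ty":-0.33,"tz":-0.37,"rz":0.285},{"tx":-0.73,"ty":-0.48,"tz":-0.37,"rz":0.38},{"tx":-0.73,"ty":-0.48,"tz":-0.37,"rz":0.475},{"tx":-0.73,"ty":-0.48,"tz":-0.37,"rz":0.57},{"tx":-0.73,"ty":-0.48,"tz":-0.37,"rz":0.665},{"tx":-0.73,"ty":-0.48,"tz":-0.37,"rz":0.711},{"tx":-0.73,"ty":-0.48,"tz":-0.37,"rz":0.711},{"tx":-0.73,"ty":-0.48,"tz":-0.37,"rz":0.711}]' 0 20
python3 - <<'E'
from h import *
print(pose()[:2])
rows([(st(-.10,-.132,.258),Rt(YAW))])
E
```

```text
(array([0.24012286, 0.60336447, 0.19589214]), array([-3.13973445e+00, -1.39147553e-04,  2.76277103e+00]))
t [-1.503 -0.858 -0.309] r [-0.001  0.001  0.711]invalid input at $[0]: expected keys tx, ty, tz, rx, ry, rz
```

```bash
python3 -m pendant '[{"tx":0,"ty":0,"tz":-0.37,"rx":0,"ry":0,"rz":0.095},{"tx":-0.25,"ty":-0.16,"tz":-0.37,"rx":0,"ry":0,"rz":0.19},{"tx":-0.5,"ty":-0.33,"tz":-0.37,"rx":0,"ry":0,"rz":0.285},{"tx":-0.73,"ty":-0.48,"tz":-0.37,"rx":0,"ry":0,"rz":0.38},{"tx":-0.73,"ty":-0.48,"tz":-0.37,"rx":0,"ry":0,"rz":0.475},{"tx":-0.73,"ty":-0.48,"tz":-0.37,"rx":0,"ry":0,"rz":0.57},{"tx":-0.73,"ty":-0.48,"tz":-0.37,"rx":0,"ry":0,"rz":0.665},{"tx":-0.73,"ty":-0.48,"tz":-0.37,"rx":0,"ry":0,"rz":0.711},{"tx":-0.73,"ty":-0.48,"tz":-0.37,"rx":0,"ry":0,"rz":0.711},{"tx":-0.73,"ty":-0.48,"tz":-0.37,"rx":0,"ry":0,"rz":0.711}]' 0 20
python3 - <<'E'
from h import *
print(pose()[:2])
rows([(st(-.10,-.132,.258),Rt(YAW))])
E
```

```text
time: 1.1
ee_pos: [0.3404, 0.4606, 0.2706]
tcp_rot: [-3.141, 0.0, 1.648]
force: [0.2, 1.2, -0.9]
gripper_width: 0.0004
gripper_force: 0.0
(array([0.34037976, 0.46058894, 0.27057207]), array([-3.14106538e+00,  4.77990714e-04,  1.64759086e+00]))
t [-0.681  0.527  0.063] r [-0.     0.     0.001]
```

```bash
python3 -m pendant '[{"tx":-0.2,"ty":0.16,"tz":0.06,"rx":0,"ry":0,"rz":0},{"tx":-0.4,"ty":0.32,"tz":0.06,"rx":0,"ry":0,"rz":0},{"tx":-0.6,"ty":0.48,"tz":0.06,"rx":0,"ry":0,"rz":0},{"tx":-0.68,"ty":0.527,"tz":0.06,"rx":0,"ry":0,"rz":0},{"tx":-0.68,"ty":0.527,"tz":0.06,"rx":0,"ry":0,"rz":0},{"tx":-0.68,"ty":0.527,"tz":0.06,"rx":0,"ry":0,"rz":0}]'
python3 - <<'E'
from h import *
im,P=cloud("side"); b=cv2.resize(im[80:260,180:380],(800,720))[:600]; save(b,"s1.png")
q=P[110:150,225:275].reshape(-1,3)
# path: tip below bar centre by t along finger, finger half-width 11+8
def tgt(th,lean,depth=.025):
    phi=np.radians(110)-th; b=np.array([.12*np.cos(phi),.17+.12*np.sin(phi)])
    L=np.radians(lean); n=np.array([np.cos(L),-np.sin(L)]); a=np.array([-np.sin(L),-np.cos(L)]) # finger dir
    q=b-n*.019+a*depth
    return st(q[0],-.132,q[1]),Rt(YAW,lean)
print(pose()[:2])
rows([tgt(t,l) for t,l in [(-.05,0),(0.1,0),(.25,3),(.4,7),(.55,11),(.7,15),(.85,19),(1.,23),(1.15,27),(1.3,31),(1.45,35),(1.58,38),(1.65,38)]])
E
```

```text
time: 1.7
ee_pos: [0.4558, 0.333, 0.2589]
tcp_rot: [-3.141, -0.0, 1.646]
force: [-0.4, 0.1, -1.4]
gripper_width: -0.0
gripper_force: 0.0
(array([0.45541876, 0.3335352 , 0.25891635]), array([-3.14115511e+00, -3.61217022e-04,  1.64687966e+00]))
t [-0.176  0.002  0.017] r [-0.    -0.     0.001]
t [-0.261  0.002 -0.012] r [-0.    -0.     0.001]
t [-0.343  0.002 -0.033] r [-0.     0.033  0.001]
t [-0.425  0.002 -0.042] r [-0.     0.078  0.001]
t [-0.506  0.002 -0.039] r [-0.     0.122  0.001]
t [-0.586  0.002 -0.023] r [-0.     0.166  0.001]
t [-0.661  0.001  0.005] r [-0.     0.211  0.001]
t [-0.731  0.001  0.045] r [-0.     0.255  0.   ]
t [-0.793  0.001  0.095] r [-0.   0.3  0. ]
t [-0.846  0.001  0.154] r [-0.     0.344  0.   ]
t [-0.889  0.001  0.221] r [-0.     0.389  0.   ]
t [-0.918  0.001  0.284] r [-0.     0.422  0.   ]
t [-0.93   0.001  0.324] r [-0.     0.422  0.   ]
```

View pics/s1.png

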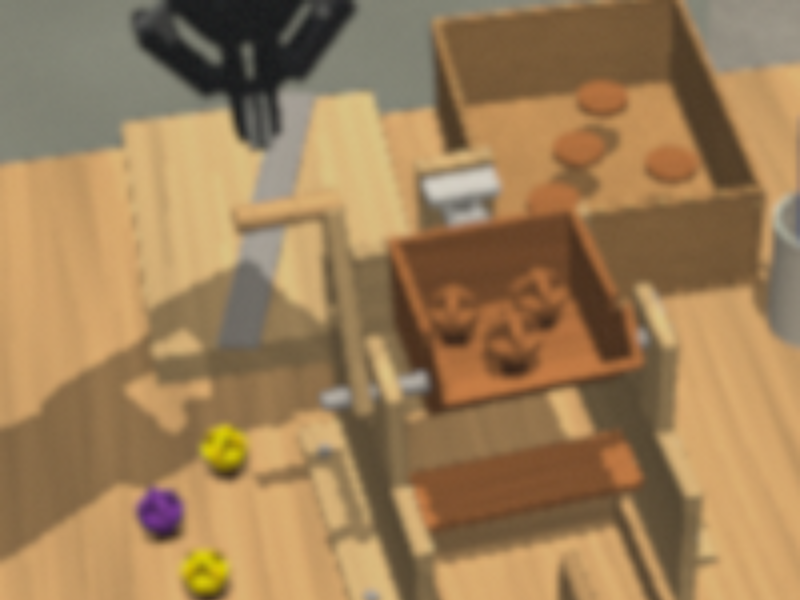

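The closed fingers stand behind the push bar, which is at (290,210) in this crop; the three wooden toys are in the bucket around (500,320). Now I'll push.

```bash
python3 -m pendant '[{"tx":-0.1,"ty":0,"tz":0.017,"rx":0,"ry":0,"rz":0},{"tx":-0.17,"ty":0,"tz":0.017,"rx":0,"ry":0,"rz":0},{"tx":-0.22,"ty":0,"tz":0,"rx":0,"ry":0,"rz":0},{"tx":-0.26,"ty":0,"tz":-0.012,"rx":0,"ry":0,"rz":0},{"tx":-0.3,"ty":0,"tz":-0.022,"rx":0,"ry":0.015,"rz":0},{"tx":-0.343,"ty":0,"tz":-0.033,"rx":0,"ry":0.033,"rz":0},{"tx":-0.384,"ty":0,"tz":-0.038,"rx":0,"ry":0.055,"rz":0},{"tx":-0.425,"ty":0,"tz":-0.042,"rx":0,"ry":0.078,"rz":0},{"tx":-0.466,"ty":0,"tz":-0.041,"rx":0,"ry":0.1,"rz":0},{"tx":-0.506,"ty":0,"tz":-0.039,"rx":0,"ry":0.122,"rz":0},{"tx":-0.546,"ty":0,"tz":-0.031,"rx":0,"ry":0.144,"rz":0},{"tx":-0.586,"ty":0,"tz":-0.023,"rx":0,"ry":0.166,"rz":0}]'
python3 - <<'E'
from h import *
def tgt(th,lean,depth=.025):
    phi=np.radians(110)-th; b=np.array([.12*np.cos(phi),.17+.12*np.sin(phi)])
    L=np.radians(lean); n=np.array([np.cos(L),-np.sin(L)]); a=np.array([-np.sin(L),-np.cos(L)])
    q=b-n*.019+a*depth
    return st(q[0],-.132,q[1]),Rt(YAW,lean)
rows([tgt(t,l) for t,l in [(.7,15),(.8,18),(.9,21),(1.,24),(1.1,27),(1.2,30),(1.3,33),(1.4,36),(1.5,38),(1.6,40),(1.66,40)]])
im,P=cloud("top"); q=P[255:320,140:260].reshape(-1,3);q=q[(q[:,2]>.2)&(q[:,0]<.475)]
print(len(q),np.median(q,0),q[:,1].min(),q[:,1].max())
E
```

```text
time: 2.95
ee_pos: [0.4649, 0.2156, 0.2643]
tcp_rot: [3.14, -0.263, 1.646]
force: [-0.3, 0.4, 0.1]
gripper_width: 0.0002
gripper_force: 0.0
t [ 0.004 -0.001  0.005] r [ 0.001 -0.001  0.   ]
t [-0.049 -0.001  0.009] r [0.001 0.033 0.   ]
t [-0.101 -0.001  0.017] r [0.001 0.066 0.   ]
t [-0.152 -0.001  0.031] r [0.001 0.099 0.   ]
t [-0.2   -0.001  0.051] r [0.001 0.133 0.   ]
t [-0.247 -0.001  0.075] r [0.001 0.166 0.   ]
t [-0.29  -0.001  0.104] r [0.001 0.199 0.   ]
t [-0.33  -0.001  0.138] r [0.001 0.233 0.   ]
t [-0.367 -0.001  0.178] r [0.001 0.255 0.   ]
t [-0.4   -0.001  0.221] r [0.001 0.277 0.   ]
t [-0.419 -0.001  0.252] r [0.001 0.277 0.   ]
4226 [0.45384303 0.12833741 0.59608769] 0.06554839419163278 0.28394988359788587
```

```bash
python3 - <<'E'
from h import *
im,P=cloud("side"); b=cv2.resize(im[80:230,200:400],(800,600)); save(b,"s2.png"); print(pose()[2]["force"])
E
```

```text
[0.16055349 0.82498443 0.65729625]
```

View pics/s2.png

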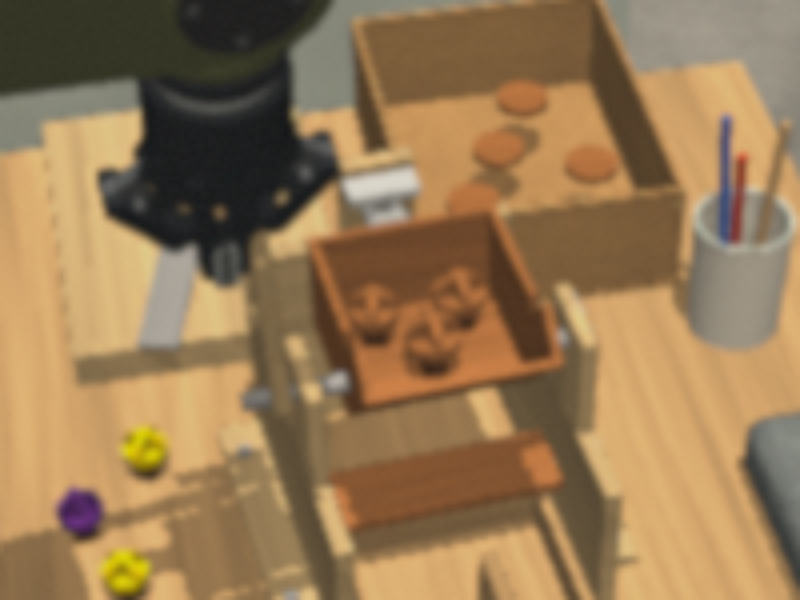

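The bucket is still home although the fingertips have gone past; I need to find where the bar is now relative to the fingers.

```bash
python3 - <<'E'
from h import *
im,P=cloud("side")
def s(q): q=q-AX; return np.stack([q@d,q@e,q[...,2]],-1)*1000
np.set_printoptions(suppress=True,linewidth=200)
print("now");
for v in range(124,152,3):
    print(v,[tuple(s(P[v,u]).round().astype(int)) if np.isfinite(P[v,u,0]) else None for u in range(228,272,5)])
P0=np.load("/tmp/side.npz")["P"]
print("start")
for v in range(127,140,3):
    print(v,[tuple(s(P0[v,u]).round().astype(int)) for u in range(236,272,4)])
E
```

```text
now
124 [(np.int64(55), np.int64(-186), np.int64(392)), (np.int64(59), np.int64(-176), np.int64(393)), (np.int64(69), np.int64(-167), np.int64(398)), (np.int64(67), np.int64(-157), np.int64(394)), (np.int64(69), np.int64(-148), np.int64(394)), (np.int64(96), np.int64(-142), np.int64(413)), (np.int64(97), np.int64(-132), np.int64(411)), (np.int64(76), np.int64(-119), np.int64(393)), (np.int64(61), np.int64(-106), np.int64(379))]
127 [(np.int64(54), np.int64(-187), np.int64(384)), (np.int64(59), np.int64(-177), np.int64(386)), (np.int64(38), np.int64(-165), np.int64(368)), (np.int64(65), np.int64(-158), np.int64(386)), (np.int64(77), np.int64(-149), np.int64(393)), (np.int64(73), np.int64(-139), np.int64(388)), (np.int64(63), np.int64(-127), np.int64(378)), (np.int64(73), np.int64(-119), np.int64(383)), (np.int64(36), np.int64(-102), np.int64(352))]
130 [(np.int64(63), np.int64(-188), np.int64(383)), (np.int64(59), np.int64(-178), np.int64(378)), (np.int64(43), np.int64(-166), np.int64(364)), (np.int64(31), np.int64(-155), np.int64(352)), (np.int64(70), np.int64(-149), np.int64(381)), 
[... 4689 characters left out ...]
.int64(-138), np.int64(283)), (np.int64(-36), np.int64(-128), np.int64(279)), (np.int64(-342), np.int64(-75), np.int64(31)), (np.int64(-337), np.int64(-63), np.int64(32)), (np.int64(-31), np.int64(-102), np.int64(277)), (np.int64(-331), np.int64(-41), np.int64(31))]
139 [(np.int64(-346), np.int64(-135), np.int64(30)), (np.int64(-344), np.int64(-123), np.int64(29)), (np.int64(-339), np.int64(-112), np.int64(30)), (np.int64(-331), np.int64(-101), np.int64(34)), (np.int64(-336), np.int64(-88), np.int64(27)), (np.int64(-331), np.int64(-77), np.int64(29)), (np.int64(-40), np.int64(-110), np.int64(262)), (np.int64(-28), np.int64(-103), np.int64(270)), (np.int64(-325), np.int64(-42), np.int64(25))]
```

```bash
python3 - <<'E'
from h import *
def proj(n,p):
    ci=cams.camera_info(n);c=np.array(ci["world_to_cam"])@np.array([*p,1]);x=c[:2]/c[2];x=x*(1+ci["k1"]*(x@x))
    return (np.array(ci["mtx"])@[*x,1])[:2].round(1)
q=np.array([.4554,.3335,.2589])
print("s1 tcp",proj("side",q),proj("side",q+[0,0,.013]),proj("side",q+[0,0,.03]),"bar",proj("side",st(-.041,-.13,.283)))
p,a,o=pose();ax=R.from_euler('xyz',a).apply([0,0,1])
for k in(0,.013,.026):print("now",proj("side",p-k*ax))
print(p,o["gripper_width"])
im,P=cloud("side"); z=P[100:165,235:270]; dk=im[100:165,235:270].max(-1)<75
q=z[dk]; q=q[(q[:,2]>.2)]; print(q[q[:,2].argsort()][:8].round(3))
E
```

```text
s1 tcp [245.4 126.3] [244.9 121.9] [244.2 116. ] bar [250.6 133.2]
now [255.8 156.2]
now [255.7 152.8]
now [255.5 149.4]
[0.4648604  0.21533676 0.26376966] 4.212980673476405e-06
[[0.475 0.199 0.302]
 [0.477 0.198 0.302]
 [0.468 0.193 0.302]
 [0.465 0.191 0.304]
 [0.458 0.197 0.307]
 [0.475 0.196 0.307]
 [0.463 0.191 0.308]
 [0.457 0.192 0.308]]
```

The fingertips really end about 25–30 mm above the reported TCP: in the last crop they stop at row 150, where the TCP should show at row 156. They therefore passed just over the bar. I'll go back behind it and push again with the tool lower.

```bash
cat >> h.py <<'E'
def tgt(th,lean,depth=.055):
    phi=np.radians(110)-th; b=np.array([.12*np.cos(phi),.17+.12*np.sin(phi)])
    L=np.radians(lean); n=np.array([np.cos(L),-np.sin(L)]); a=np.array([-np.sin(L),-np.cos(L)])
    q=b-n*.019+a*depth
    return st(q[0],-.132,q[1]),Rt(YAW,lean)
E
python3 - <<'E'
from h import *
rows([(st(.0,-.132,.32),Rt(YAW,7)),(st(-.10,-.132,.32),Rt(YAW)),(st(-.10,-.132,.228),Rt(YAW))])
E
```

```text
t [ 0.156 -0.001 -0.248] r [ 0.001 -0.088 -0.001]
t [ 0.639 -0.001 -0.119] r [ 0.    -0.166 -0.001]
t [ 0.52  -0.001  0.325] r [ 0.    -0.166 -0.001]
```

```bash
python3 -m pendant '[{"tx":0.156,"ty":0,"tz":-0.248,"rx":0,"ry":-0.088,"rz":0},{"tx":0.156,"ty":0,"tz":-0.248,"rx":0,"ry":-0.088,"rz":0},{"tx":0.4,"ty":0,"tz":-0.183,"rx":0,"ry":-0.13,"rz":0},{"tx":0.639,"ty":0,"tz":-0.119,"rx":0,"ry":-0.166,"rz":0},{"tx":0.639,"ty":0,"tz":-0.119,"rx":0,"ry":-0.166,"rz":0},{"tx":0.59,"ty":0,"tz":0.08,"rx":0,"ry":-0.166,"rz":0},{"tx":0.52,"ty":0,"tz":0.325,"rx":0,"ry":-0.166,"rz":0},{"tx":0.52,"ty":0,"tz":0.325,"rx":0,"ry":-0.166,"rz":0},{"tx":0.52,"ty":0,"tz":0.325,"rx":0,"ry":-0.166,"rz":0}]'
python3 - <<'E'
from h import *
rows([tgt(t,l) for t,l in [(-.05,0),(0.05,0),(.15,1),(.25,3),(.35,5),(.45,8),(.55,11),(.65,14),(.75,17),(.85,20)]])
im,P=cloud("side"); z=P[90:150,225:270]; dk=im[90:150,225:270].max(-1)<75
q=z[dk]; q=q[(q[:,2]>.2)]; print(q[q[:,2].argsort()][:6].round(3))
E
```

```text
time: 4.05
ee_pos: [0.4555, 0.3332, 0.2277]
tcp_rot: [-3.14, 0.0, 1.647]
force: [-0.6, -0.3, -0.0]
gripper_width: -0.0002
gripper_force: 0.0
t [-0.174  0.002  0.011] r [-0.001  0.     0.   ]
t [-0.23   0.002 -0.01 ] r [-0.001  0.     0.   ]
t [-0.284  0.002 -0.026] r [-0.001  0.011  0.   ]
t [-0.333  0.002 -0.039] r [-0.001  0.034  0.   ]
t [-0.384  0.001 -0.045] r [-0.001  0.056  0.   ]
t [-0.43   0.001 -0.049] r [-0.001  0.089  0.   ]
t [-0.476  0.001 -0.047] r [-0.001  0.122  0.   ]
t [-0.521  0.001 -0.04 ] r [-0.001  0.156  0.   ]
t [-0.565  0.001 -0.028] r [-0.001  0.189  0.   ]
t [-0.607  0.001 -0.011] r [-0.001  0.222  0.   ]
[[0.445 0.326 0.273]
 [0.465 0.328 0.274]
 [0.464 0.322 0.275]
 [0.448 0.322 0.276]
 [0.446 0.325 0.276]
 [0.467 0.324 0.276]]
```

```bash
python3 -m pendant '[{"tx":-0.1,"ty":0,"tz":0.011,"rx":0,"ry":0,"rz":0},{"tx":-0.174,"ty":0,"tz":0.011,"rx":0,"ry":0,"rz":0},{"tx":-0.23,"ty":0,"tz":-0.01,"rx":0,"ry":0,"rz":0},{"tx":-0.284,"ty":0,"tz":-0.026,"rx":0,"ry":0.011,"rz":0},{"tx":-0.333,"ty":0,"tz":-0.039,"rx":0,"ry":0.034,"rz":0},{"tx":-0.384,"ty":0,"tz":-0.045,"rx":0,"ry":0.056,"rz":0}]'
python3 - <<'E'
from h import *
im,P=cloud("side"); b=cv2.resize(im[80:230,200:400],(800,600)); save(b,"s3.png"); print(pose()[2]["force"])
E
```

```text
time: 4.7
ee_pos: [0.4634, 0.257, 0.2406]
tcp_rot: [3.135, -0.092, 1.647]
force: [1.2, 4.0, 1.5]
gripper_width: 0.0002
gripper_force: 1.5
[1.18137489 1.13768361 1.03721873]
```

View pics/s3.png

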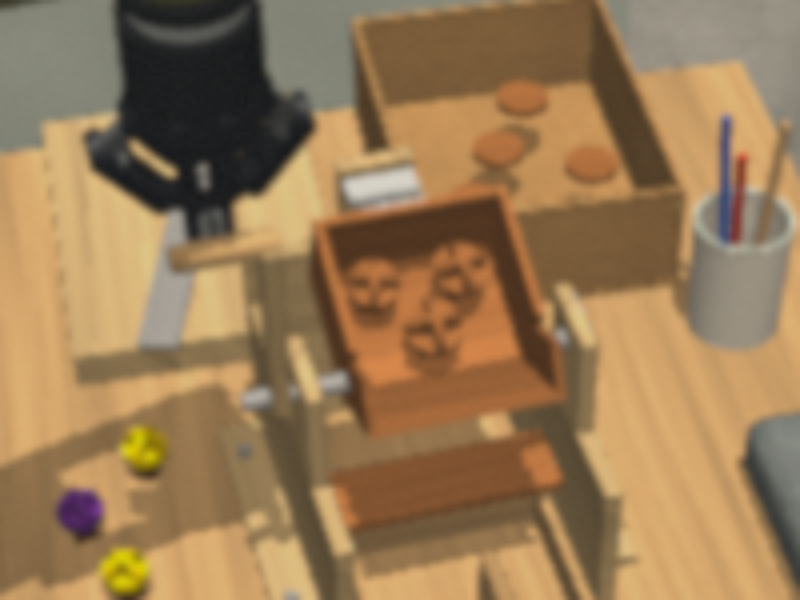

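The fingers now push the bar at (225,250) and the bucket is past its latch, so I'll carry on along the arc.

```bash
python3 - <<'E'
from h import *
rows([tgt(t,l,.062) for t,l in [(.35,5),(.45,8),(.6,12),(.7,15),(.8,18),(.9,21),(1.0,24),(1.1,27),(1.2,30),(1.3,33),(1.4,36),(1.5,38),(1.6,40),(1.66,40)]])
E
```

```text
t [ 0.007 -0.009  0.053] r [ 0.004 -0.003 -0.001]
t [-0.037 -0.009  0.046] r [ 0.004  0.031 -0.001]
t [-0.105 -0.009  0.045] r [ 0.004  0.075 -0.001]
t [-0.149 -0.009  0.05 ] r [ 0.004  0.109 -0.001]
t [-0.191 -0.009  0.06 ] r [ 0.004  0.142 -0.   ]
t [-0.231 -0.009  0.075] r [ 0.004  0.175 -0.   ]
t [-0.27  -0.009  0.095] r [ 0.004  0.209 -0.   ]
t [-0.305 -0.009  0.119] r [ 0.004  0.242 -0.   ]
t [-0.338 -0.009  0.147] r [ 0.004  0.275 -0.   ]
t [-0.367 -0.01   0.179] r [0.004 0.309 0.   ]
t [-0.392 -0.01   0.214] r [0.004 0.342 0.   ]
t [-0.416 -0.01   0.256] r [0.004 0.364 0.   ]
t [-0.436 -0.01   0.301] r [0.004 0.386 0.   ]
t [-0.449 -0.01   0.335] r [0.004 0.386 0.   ]
```

```bash
python3 -m pendant '[{"tx":-0.037,"ty":0,"tz":0.046,"rx":0,"ry":0.03,"rz":0},{"tx":-0.105,"ty":0,"tz":0.045,"rx":0,"ry":0.075,"rz":0},{"tx":-0.149,"ty":0,"tz":0.05,"rx":0,"ry":0.109,"rz":0},{"tx":-0.191,"ty":0,"tz":0.06,"rx":0,"ry":0.142,"rz":0},{"tx":-0.231,"ty":0,"tz":0.075,"rx":0,"ry":0.175,"rz":0},{"tx":-0.27,"ty":0,"tz":0.095,"rx":0,"ry":0.209,"rz":0},{"tx":-0.305,"ty":0,"tz":0.119,"rx":0,"ry":0.242,"rz":0},{"tx":-0.338,"ty":0,"tz":0.147,"rx":0,"ry":0.275,"rz":0},{"tx":-0.367,"ty":0,"tz":0.179,"rx":0,"ry":0.309,"rz":0},{"tx":-0.392,"ty":0,"tz":0.214,"rx":0,"ry":0.342,"rz":0},{"tx":-0.416,"ty":0,"tz":0.256,"rx":0,"ry":0.364,"rz":0},{"tx":-0.44,"ty":0,"tz":0.31,"rx":0,"ry":0.38,"rz":0}]'
python3 - <<'E'
from h import *
rows([tgt(t,l,.062) for t,l in [(1.55,40),(1.6,40),(1.66,40)]])
im,P=cloud("side"); b=cv2.resize(im[80:230,200:400],(800,600)); save(b,"s4.png"); np.savez("/tmp/s4",P=P)
E
```

```text
time: 5.95
ee_pos: [0.4688, 0.174, 0.169]
tcp_rot: [3.138, -0.686, 1.648]
force: [0.8, 2.4, 1.6]
gripper_width: 0.0
gripper_force: 1.5
t [ 0.036 -0.005 -0.029] r [0.001 0.008 0.001]
t [ 0.011 -0.005 -0.014] r [0.001 0.008 0.001]
t [-0.019 -0.005  0.006] r [0.001 0.008 0.001]
```

View pics/s4.png

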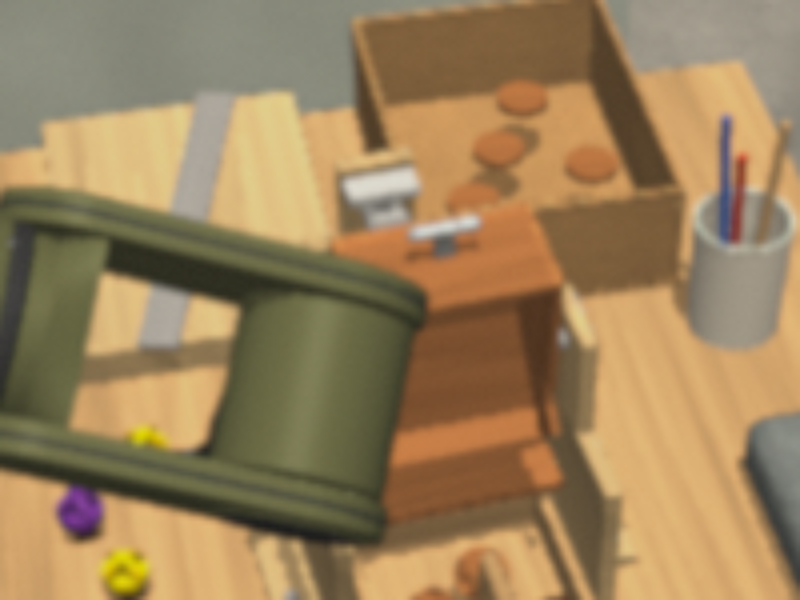

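```bash
python3 -m pendant '[{"tx":-0.015,"ty":0,"tz":0.012,"rx":0,"ry":0,"rz":0},{"tx":-0.025,"ty":0,"tz":0.012,"rx":0,"ry":0,"rz":0},{"tx":-0.025,"ty":0,"tz":0.012,"rx":0,"ry":0,"rz":0},{"tx":-0.025,"ty":0,"tz":0.012,"rx":0,"ry":0,"rz":0},{"tx":-0.025,"ty":0,"tz":0.012,"rx":0,"ry":0,"rz":0},{"tx":-0.025,"ty":0,"tz":0.012,"rx":0,"ry":0,"rz":0},{"tx":-0.025,"ty":0,"tz":0.012,"rx":0,"ry":0,"rz":0},{"tx":-0.025,"ty":0,"tz":0.012,"rx":0,"ry":0,"rz":0}]'
python3 - <<'E'
from h import *
im,P=cloud("side"); b=cv2.resize(im[150:310,240:400],(600,600)); save(b,"s5.png")
print(pose()[2]["force"])
rows([tgt(t,l,dd) for t,l,dd in [(1.4,35,.062),(1.2,30,.06),(1.,24,.055),(.8,18,.055),(.6,12,.055),(.4,6,.055),(.2,0,.055),(0,0,.055),(-.15,0,.055)]]+[(st(-.11,-.132,.24),Rt(YAW)),(st(-.11,-.14,.36),Rt(YAW))])
E
```

```text
time: 6.8
ee_pos: [0.4682, 0.1727, 0.1627]
tcp_rot: [3.14, -0.685, 1.647]
force: [0.5, 4.6, 0.4]
gripper_width: 0.0001
gripper_force: 2.3
[1.26901878 5.73956198 0.22890221]
t [ 0.115 -0.001 -0.08 ] r [ 0.    -0.047  0.001]
t [ 0.204 -0.001 -0.117] r [ 0.    -0.103  0.001]
t [ 0.297 -0.001 -0.146] r [ 0.001 -0.17   0.001]
t [ 0.386 -0.001 -0.129] r [ 0.001 -0.236  0.001]
t [ 0.468 -0.001 -0.093] r [ 0.001 -0.303  0.001]
t [ 0.542 -0.001 -0.037] r [ 0.001 -0.37   0.   ]
t [ 0.601 -0.001  0.034] r [ 0.001 -0.436  0.   ]
t [ 0.673 -0.001  0.13 ] r [ 0.001 -0.436  0.   ]
t [ 0.713 -0.001  0.211] r [ 0.001 -0.436  0.   ]
t [ 0.905 -0.001  0.241] r [ 0.001 -0.436  0.   ]
t [ 1.285 -0.04  -0.224] r [ 0.001 -0.436  0.   ]
```

View pics/s5.png

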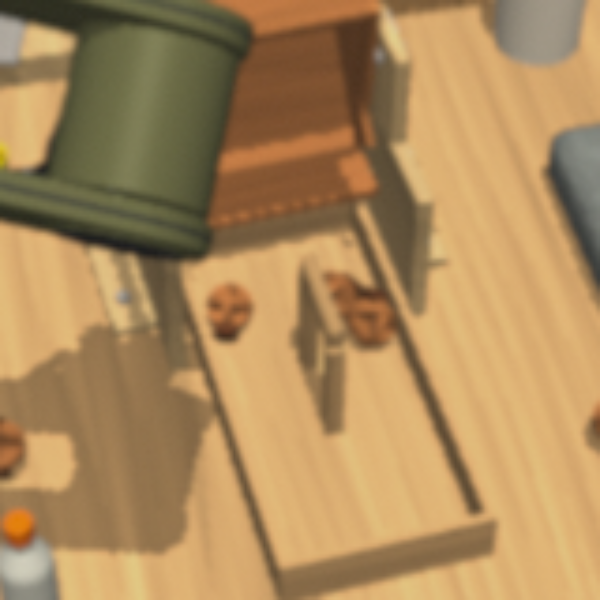

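All three toys lie in the tray, at (230,310), (368,312) and (342,287) of this crop. I'll back off along the arc.

```bash
python3 -m pendant '[{"tx":0.115,"ty":0,"tz":-0.08,"rx":0,"ry":-0.047,"rz":0},{"tx":0.204,"ty":0,"tz":-0.117,"rx":0,"ry":-0.103,"rz":0},{"tx":0.297,"ty":0,"tz":-0.146,"rx":0,"ry":-0.17,"rz":0},{"tx":0.386,"ty":0,"tz":-0.129,"rx":0,"ry":-0.236,"rz":0},{"tx":0.468,"ty":0,"tz":-0.093,"rx":0,"ry":-0.303,"rz":0},{"tx":0.542,"ty":0,"tz":-0.037,"rx":0,"ry":-0.37,"rz":0},{"tx":0.601,"ty":0,"tz":0.034,"rx":0,"ry":-0.436,"rz":0},{"tx":0.673,"ty":0,"tz":0.13,"rx":0,"ry":-0.436,"rz":0},{"tx":0.713,"ty":0,"tz":0.211,"rx":0,"ry":-0.436,"rz":0},{"tx":0.9,"ty":0,"tz":0.241,"rx":0,"ry":-0.436,"rz":0},{"tx":0.9,"ty":0,"tz":0.241,"rx":0,"ry":-0.436,"rz":0},{"tx":0.9,"ty":0,"tz":0.241,"rx":0,"ry":-0.436,"rz":0}]'
python3 - <<'E'
from h import *
g=np.array([.6025,.1105,.0])
rows([(st(-.11,-.132,.37),Rt(YAW)),(np.array([.40,.18,.37]),Rt(YAW))])
E
```

```text
time: 8.05
ee_pos: [0.4556, 0.3413, 0.2387]
tcp_rot: [3.141, 0.001, 1.646]
force: [-0.5, -0.0, 0.1]
gripper_width: 0.0
gripper_force: 0.0
t [ 0.007 -0.001 -0.657] r [0.001 0.001 0.   ]
t [-0.784 -0.338 -0.656] r [0.001 0.001 0.   ]
```

```bash
python3 -m pendant '[{"tx":0,"ty":0,"tz":-0.25,"rx":0,"ry":0,"rz":0},{"tx":0,"ty":0,"tz":-0.5,"rx":0,"ry":0,"rz":0},{"tx":-0.1,"ty":0.07,"tz":-0.65,"rx":0,"ry":0,"rz":0},{"tx":-0.3,"ty":0.2,"tz":-0.65,"rx":0,"ry":0,"rz":0},{"tx":-0.5,"ty":0.33,"tz":-0.65,"rx":0,"ry":0,"rz":0},{"tx":-0.7,"ty":0.46,"tz":-0.65,"rx":0,"ry":0,"rz":0},{"tx":-0.9,"ty":0.6,"tz":-0.65,"rx":0,"ry":0,"rz":0},{"tx":-0.9,"ty":0.6,"tz":-0.65,"rx":0,"ry":0,"rz":0},{"tx":-0.9,"ty":0.6,"tz":-0.65,"rx":0,"ry":0,"rz":0}]' 0.6
python3 - <<'E'
from h import *
print(pose()[:2]); rows([(np.array([.603,.1105,.20]),Rt(YAW))])
im,P=cloud("side"); np.savez("/tmp/s6",P=P,im=im)
q=P[215:265,310:345].reshape(-1,3); q=q[(q[:,2]>.08)&(q[:,2]<.12)]; print(len(q), cv2.minAreaRect(q[:,:2].astype(np.float32)))
s=(P-AX); sx=s@d; sy=s@e
m=(abs(sy)<.06)&(sx<.05)&(sx>-.1)&(P[...,2]>.13)&(P[...,2]<.23); print("bucket zmax",np.nanpercentile(P[...,2][m],[50,98]))
E
```

```text
time: 8.95
ee_pos: [0.5886, 0.1687, 0.3674]
tcp_rot: [-3.14, 0.0, 1.642]
force: [-0.7, -0.0, 0.7]
gripper_width: 0.0513
gripper_force: 0.0
(array([0.58856411, 0.16871259, 0.36744551]), array([-3.13959219e+00,  4.38925579e-04,  1.64192276e+00]))
t [-0.295  0.053  0.837] r [-0.001  0.    -0.003]
179 ((0.6022921204566956, 0.1105644553899765), (0.013583758845925331, 0.07296231389045715), 4.596972465515137)
bucket zmax [0.16595102 0.21125009]
```

```bash
python3 -m pendant '[{"tx":-0.15,"ty":0.03,"tz":0.1,"rx":0,"ry":0,"rz":0},{"tx":-0.295,"ty":0.053,"tz":0.3,"rx":0,"ry":0,"rz":0},{"tx":-0.295,"ty":0.053,"tz":0.5,"rx":0,"ry":0,"rz":0},{"tx":-0.295,"ty":0.053,"tz":0.7,"rx":0,"ry":0,"rz":0},{"tx":-0.295,"ty":0.053,"tz":0.9,"rx":0,"ry":0,"rz":0},{"tx":-0.295,"ty":0.053,"tz":1,"rx":0,"ry":0,"rz":0},{"tx":-0.295,"ty":0.053,"tz":1,"rx":0,"ry":0,"rz":0},{"tx":-0.295,"ty":0.053,"tz":1,"rx":0,"ry":0,"rz":0}]'
python3 - <<'E'
from h import *
print(pose()[:2]); rows([(np.array([.603,.1105,.10]),Rt(YAW))])
im,P=cloud("side"); b=cv2.resize(im[150:300,260:420],(640,600)); save(b,"s7.png")
E
```

```text
time: 9.8
ee_pos: [0.6031, 0.1139, 0.1694]
tcp_rot: [3.141, 0.0, 1.647]
force: [0.5, -0.5, -0.4]
gripper_width: 0.051
gripper_force: 0.0
(array([0.60314828, 0.11389113, 0.16942638]), array([3.14101458e+00, 6.21727227e-05, 1.64734520e+00]))
t [-0.017 -0.002  0.347] r [0.    0.    0.001]
```

View pics/s7.png

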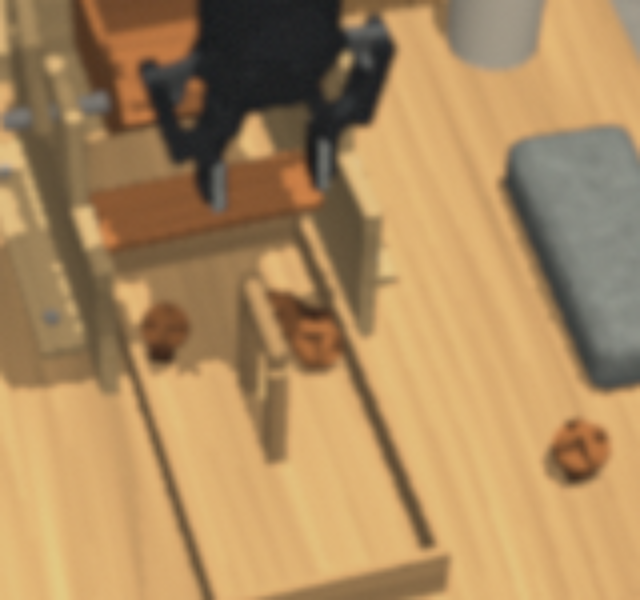

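```bash
python3 - <<'E'
from h import *
def proj(n,p):
    ci=cams.camera_info(n);c=np.array(ci["world_to_cam"])@np.array([*p,1]);x=c[:2]/c[2];x=x*(1+ci["k1"]*(x@x))
    return (np.array(ci["mtx"])@[*x,1])[:2].round(1)
p,a,o=pose()
for s in(-1,1):
  for k in(0,.013,.026,.04): print(s,k,proj("side",p+s*.0255*e+[0,0,k]))
im,P=cloud("side")
for (u,v) in [(313,200),(314,199),(314,197),(314,194),(340,195),(340,193),(340,190)]: print(u,v,P[v,u].round(3))
E
```

```text
-1 0 [315.4 210.2]
-1 0.013 [315.4 206.2]
-1 0.026 [315.4 202.2]
-1 0.04 [315.4 197.7]
1 0 [336.9 205.7]
1 0.013 [337.1 201.7]
1 0.026 [337.2 197.6]
1 0.04 [337.4 193.2]
313 200 [0.571 0.102 0.215]
314 199 [0.573 0.101 0.219]
314 197 [0.573 0.099 0.227]
314 194 [0.573 0.1   0.235]
340 195 [0.632 0.102 0.218]
340 193 [0.633 0.105 0.221]
340 190 [0.631 0.101 0.234]
```

By projection and depth, the real fingertips stand about 38 mm above the reported TCP at this opening, or about 30 mm when shut. The grasp should therefore be at TCP z of about 0.052.

```bash
python3 -m pendant '[{"tx":-0.015,"ty":0,"tz":0.12,"rx":0,"ry":0,"rz":0},{"tx":-0.015,"ty":0,"tz":0.24,"rx":0,"ry":0,"rz":0},{"tx":-0.015,"ty":0,"tz":0.36,"rx":0,"ry":0,"rz":0},{"tx":-0.015,"ty":0,"tz":0.48,"rx":0,"ry":0,"rz":0},{"tx":-0.015,"ty":0,"tz":0.587,"rx":0,"ry":0,"rz":0},{"tx":-0.015,"ty":0,"tz":0.587,"rx":0,"ry":0,"rz":0},{"tx":-0.015,"ty":0,"tz":0.587,"rx":0,"ry":0,"rz":0}]'
python3 - <<'E'
from h import *
im,P=cloud("side"); b=cv2.resize(im[150:300,260:420],(640,600)); save(b,"s8.png")
E
```

```text
time: 10.6
ee_pos: [0.6048, 0.1103, 0.053]
tcp_rot: [3.139, -0.0, 1.646]
force: [0.1, 0.4, 0.7]
gripper_width: 0.0514
gripper_force: 0.0
```

View pics/s8.png

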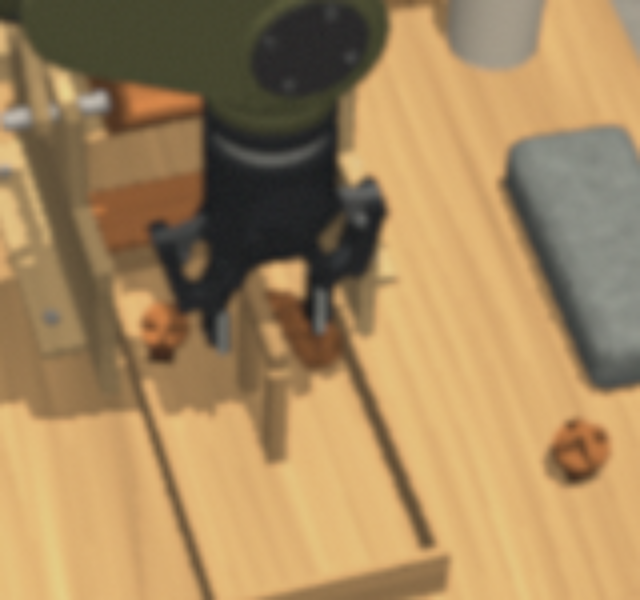

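Fingertips at (220,345) and (320,330) straddle the grip bar, whose near end is at (285,360). Closing now.

```bash
python3 -m pendant '[{"tx":0,"ty":0,"tz":0,"rx":0,"ry":0,"rz":0},{"tx":0,"ty":0,"tz":0,"rx":0,"ry":0,"rz":0},{"tx":0,"ty":0,"tz":0,"rx":0,"ry":0,"rz":0},{"tx":0,"ty":0,"tz":0,"rx":0,"ry":0,"rz":0},{"tx":0,"ty":0,"tz":0,"rx":0,"ry":0,"rz":0},{"tx":0,"ty":0,"tz":0,"rx":0,"ry":0,"rz":0},{"tx":0,"ty":0,"tz":0,"rx":0,"ry":0,"rz":0},{"tx":0,"ty":0,"tz":0,"rx":0,"ry":0,"rz":0}]' 0 70; python3 -c "from h import *;print(pose()[:2])"
```

```text
time: 11.45
ee_pos: [0.604, 0.1101, 0.0524]
tcp_rot: [3.141, -0.0, 1.646]
force: [-2.0, -0.3, 6.2]
gripper_width: 0.0101
gripper_force: 71.2
(array([0.60403645, 0.11012151, 0.05244488]), array([ 3.14075668e+00, -5.15711263e-05,  1.64588610e+00]))
```

```bash
python3 -m pendant '[{"tx":-0.03,"ty":0,"tz":-0.003,"rx":0,"ry":0,"rz":0},{"tx":-0.08,"ty":0,"tz":-0.003,"rx":0,"ry":0,"rz":0},{"tx":-0.13,"ty":0,"tz":-0.003,"rx":0,"ry":0,"rz":0},{"tx":-0.18,"ty":0,"tz":-0.003,"rx":0,"ry":0,"rz":0},{"tx":-0.23,"ty":0,"tz":-0.003,"rx":0,"ry":0,"rz":0},{"tx":-0.27,"ty":0,"tz":-0.003,"rx":0,"ry":0,"rz":0},{"tx":-0.27,"ty":0,"tz":-0.003,"rx":0,"ry":0,"rz":0},{"tx":-0.27,"ty":0,"tz":-0.06,"rx":0,"ry":0,"rz":0},{"tx":-0.27,"ty":0,"tz":-0.12,"rx":0,"ry":0,"rz":0},{"tx":-0.27,"ty":0,"tz":-0.18,"rx":0,"ry":0,"rz":0},{"tx":-0.27,"ty":0,"tz":-0.18,"rx":0,"ry":0,"rz":0},{"tx":-0.27,"ty":0,"tz":-0.18,"rx":0,"ry":0,"rz":0}]'
python3 - <<'E'
from h import *
print(pose()[:2])
im,P=cloud("side"); b=cv2.resize(im[150:350,220:440],(660,600)); save(b,"s9.png"); np.savez("/tmp/s9",P=P,im=im)
rows([(np.array([.602,-.366,.138]),Rt(1.435))])
E
```

```text
time: 12.65
ee_pos: [0.6079, 0.0562, 0.0878]
tcp_rot: [3.141, 0.0, 1.646]
force: [-0.1, 0.1, -4.9]
gripper_width: 0.0106
gripper_force: 69.7
(array([0.60785087, 0.05624509, 0.08776122]), array([3.14081483e+00, 2.61090848e-04, 1.64618758e+00]))
t [-2.103 -0.186 -0.254] r [-0.     0.     0.134]
```

View pics/s9.png

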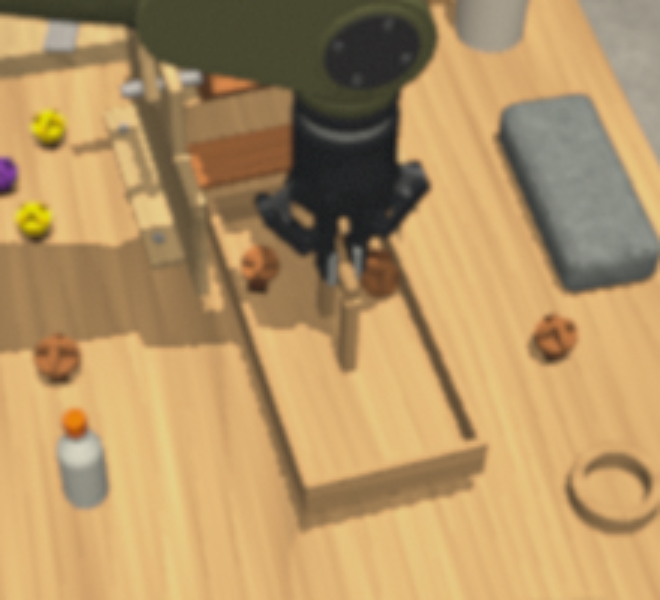

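The tray hangs level and clear of the lip, with toys visible at (260,265) and (378,272); the third is hidden by the gripper. Now I'll carry it to the board.

```bash
python3 -m pendant '[{"tx":-0.03,"ty":0,"tz":-0.05,"rx":0,"ry":0,"rz":0},{"tx":-0.1,"ty":-0.01,"tz":-0.1,"rx":0,"ry":0,"rz":0},{"tx":-0.2,"ty":-0.02,"tz":-0.15,"rx":0,"ry":0,"rz":0.01},{"tx":-0.3,"ty":-0.03,"tz":-0.15,"rx":0,"ry":0,"rz":0.02},{"tx":-0.41,"ty":-0.04,"tz":-0.15,"rx":0,"ry":0,"rz":0.03},{"tx":-0.52,"ty":-0.05,"tz":-0.15,"rx":0,"ry":0,"rz":0.04},{"tx":-0.63,"ty":-0.06,"tz":-0.15,"rx":0,"ry":0,"rz":0.05},{"tx":-0.74,"ty":-0.07,"tz":-0.15,"rx":0,"ry":0,"rz":0.06},{"tx":-0.84,"ty":-0.08,"tz":-0.15,"rx":0,"ry":0,"rz":0.065},{"tx":-0.92,"ty":-0.085,"tz":-0.15,"rx":0,"ry":0,"rz":0.067},{"tx":-0.97,"ty":-0.09,"tz":-0.15,"rx":0,"ry":0,"rz":0.067},{"tx":-1,"ty":-0.09,"tz":-0.15,"rx":0,"ry":0,"rz":0.067}]'
python3 -c "
from h import *
rows([(np.array([.6015,-.366,.118]),Rt(1.435)),(np.array([.6015,-.366,.075]),Rt(1.435))])"
```

```text
time: 13.9
ee_pos: [0.6047, -0.1457, 0.1175]
tcp_rot: [3.141, 0.0, 1.54]
force: [0.4, 0.8, -4.2]
gripper_width: 0.0105
gripper_force: 69.7
t [-1.101  0.018 -0.002] r [0.    0.    0.067]
t [-1.101  0.018  0.213] r [0.    0.    0.067]
```

```bash
python3 -m pendant '[{"tx":-0.04,"ty":0,"tz":0,"rx":0,"ry":0,"rz":0},{"tx":-0.12,"ty":0,"tz":0,"rx":0,"ry":0,"rz":0.01},{"tx":-0.22,"ty":0,"tz":0,"rx":0,"ry":0,"rz":0.02},{"tx":-0.33,"ty":0,"tz":0,"rx":0,"ry":0,"rz":0.03},{"tx":-0.44,"ty":0.01,"tz":0,"rx":0,"ry":0,"rz":0.04},{"tx":-0.55,"ty":0.01,"tz":0,"rx":0,"ry":0,"rz":0.05},{"tx":-0.66,"ty":0.01,"tz":0,"rx":0,"ry":0,"rz":0.06},{"tx":-0.77,"ty":0.018,"tz":0,"rx":0,"ry":0,"rz":0.067},{"tx":-0.87,"ty":0.018,"tz":0,"rx":0,"ry":0,"rz":0.067},{"tx":-0.95,"ty":0.018,"tz":0,"rx":0,"ry":0,"rz":0.067},{"tx":-1,"ty":0.018,"tz":0,"rx":0,"ry":0,"rz":0.067},{"tx":-1,"ty":0.018,"tz":0,"rx":0,"ry":0,"rz":0.067}]'
python3 - <<'E'
from h import *
rows([(np.array([.6015,-.366,.118]),Rt(1.435)),(np.array([.6015,-.366,.075]),Rt(1.435))])
im,P=cloud("top"); save(im,"t10.png")
E
```

```text
time: 15.1
ee_pos: [0.6022, -0.346, 0.1172]
tcp_rot: [-3.142, 0.0, 1.434]
force: [-0.2, 0.6, -3.9]
gripper_width: 0.0107
gripper_force: 69.7
t [-0.1    0.01  -0.004] r [-0.     0.    -0.001]
t [-0.1    0.01   0.211] r [-0.     0.    -0.001]
```

View pics/t10.png

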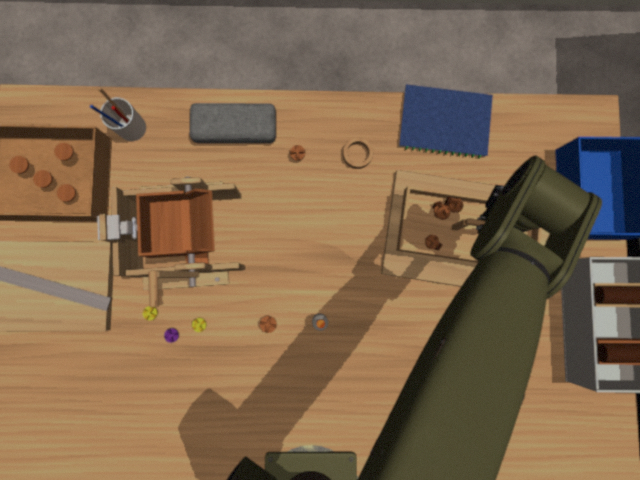

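The picture shows the tray above the board with all three toys in it, at (440,210), (455,204) and (432,242). The bucket is home and the bystanders are unmoved. Lowering now.

```bash
python3 -m pendant '[{"tx":-0.05,"ty":0.01,"tz":0,"rx":0,"ry":0,"rz":0},{"tx":-0.1,"ty":0.01,"tz":0,"rx":0,"ry":0,"rz":0},{"tx":-0.1,"ty":0.01,"tz":0,"rx":0,"ry":0,"rz":0},{"tx":-0.1,"ty":0.01,"tz":0.04,"rx":0,"ry":0,"rz":0},{"tx":-0.1,"ty":0.01,"tz":0.09,"rx":0,"ry":0,"rz":0},{"tx":-0.1,"ty":0.01,"tz":0.14,"rx":0,"ry":0,"rz":0},{"tx":-0.1,"ty":0.01,"tz":0.18,"rx":0,"ry":0,"rz":0},{"tx":-0.1,"ty":0.01,"tz":0.21,"rx":0,"ry":0,"rz":0},{"tx":-0.1,"ty":0.01,"tz":0.225,"rx":0,"ry":0,"rz":0},{"tx":-0.1,"ty":0.01,"tz":0.23,"rx":0,"ry":0,"rz":0},{"tx":-0.1,"ty":0.01,"tz":0.23,"rx":0,"ry":0,"rz":0},{"tx":-0.1,"ty":0.01,"tz":0.23,"rx":0,"ry":0,"rz":0}]'
```

```text
time: 16.35
ee_pos: [0.602, -0.3649, 0.0719]
tcp_rot: [3.141, 0.001, 1.435]
force: [0.0, 0.6, -3.4]
gripper_width: 0.0111
gripper_force: 69.7
```

```bash
python3 -m pendant '[{"tx":0,"ty":0,"tz":0.005,"rx":0,"ry":0,"rz":0},{"tx":0,"ty":0,"tz":0.01,"rx":0,"ry":0,"rz":0},{"tx":0,"ty":0,"tz":0.01,"rx":0,"ry":0,"rz":0},{"tx":0,"ty":0,"tz":0.01,"rx":0,"ry":0,"rz":0}]'
```

```text
time: 16.75
ee_pos: [0.6018, -0.365, 0.0705]
tcp_rot: [3.141, 0.0, 1.435]
force: [-3.4, 1.8, 3.4]
gripper_width: 0.0111
gripper_force: 70.7
```

Touchdown: the force has turned upward. I'll open partly and rise.

```bash
python3 -m pendant '[{"tx":0,"ty":0,"tz":0,"rx":0,"ry":0,"rz":0},{"tx":0,"ty":0,"tz":0,"rx":0,"ry":0,"rz":0},{"tx":0,"ty":0,"tz":0,"rx":0,"ry":0,"rz":0},{"tx":0,"ty":0,"tz":0,"rx":0,"ry":0,"rz":0},{"tx":0,"ty":0,"tz":0,"rx":0,"ry":0,"rz":0},{"tx":0,"ty":0,"tz":-0.1,"rx":0,"ry":0,"rz":0},{"tx":0,"ty":0,"tz":-0.3,"rx":0,"ry":0,"rz":0},{"tx":0,"ty":0,"tz":-0.5,"rx":0,"ry":0,"rz":0},{"tx":0,"ty":0,"tz":-0.7,"rx":0,"ry":0,"rz":0},{"tx":0,"ty":0,"tz":-0.9,"rx":0,"ry":0,"rz":0},{"tx":0,"ty":0,"tz":-1,"rx":0,"ry":0,"rz":0},{"tx":0,"ty":0,"tz":-1,"rx":0,"ry":0,"rz":0}]' 0.6
python3 - <<'E'
from h import *
im,P=cloud("side")
def blob(P,m,lab):
    q=P[m]; r_=cv2.minAreaRect(q[:,:2].astype(np.float32)); print(lab,len(q),np.round(r_[0],4),np.round(r_[1],4),round(r_[2],2),np.percentile(q[:,2],[5,50,95]).round(4))
near=(abs(P[...,0]-.6)<.1)&(abs(P[...,1]+.366)<.17)
blob(P,near&(abs(P[...,0]-.6)<.04)&(abs(P[...,1]+.366)<.06)&(P[...,2]>.105)&(P[...,2]<.13),"grip")
blob(P,near&(P[...,2]>.05)&(P[...,2]<.065),"walls")
hsv=cv2.cvtColor(im,cv2.COLOR_RGB2HSV); m=near&(P[...,2]>.03)&(P[...,2]<.075)&(hsv[...,1]>150)&(hsv[...,0]<14)
n,l,s,c=cv2.connectedComponentsWithStats(m.astype(np.uint8))
for i in range(1,n):
    if s[i,4]>15: print(s[i,4],c[i].round(),np.median(P[l==i],0).round(3))
sx=(P-AX)@d; sy=(P-AX)@e
b=(abs(sy)<.06)&(sx<.05)&(sx>-.1)&(P[...,2]>.13)&(P[...,2]<.23); print("bucket",np.nanpercentile(P[...,2][b],[50,98]))
E
```

```text
time: 17.95
ee_pos: [0.6033, -0.3659, 0.2749]
tcp_rot: [3.134, 0.004, 1.435]
force: [-0.6, -0.6, -0.4]
gripper_width: 0.0512
gripper_force: 0.0
grip 274 [ 0.6013 -0.3646] [0.0698 0.0132] 80.68 [0.1103 0.1244 0.1281]
walls 1305 [ 0.6053 -0.3407] [0.2565 0.1411] 82.15 [0.0511 0.0557 0.0595]
171 [352. 395.] [ 0.569 -0.286  0.045]
383 [394. 404.] [ 0.646 -0.322  0.049]
bucket [0.17051351 0.21132648]
```

```bash
python3 -c "from workcell import r;print(r.close_job())"
```

```text
the job is handed in; nothing more can be done
None
```

The job is handed in after about 18 s of the 61 s (no verdict came back): the tray stands flat on the board within 2 mm of its measured centre with all three toys in it, and the bucket is back home. Two slips: my first push passed over the bar without touching it, because the real fingertips end about 30 mm short of the reported TCP, and I viewed 11 pictures against the limit of 10.

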